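Set the chip extractor and hold its sprung gate half open

TASK

Turn the extractor's speed knob until its white pointer stands at the red mark on the dial, and leave it there. Then slide the sprung gate of the green suction box by its black handle to half of its travel, where the red line on the gate meets the red lines on the rails, and finish while still holding it there against the spring. Leave the loose things on the bench where they are.

Things in the scene. Friction and masses are not known exactly. Their poses are not given: they have to be found in the camera images.
- suction_box: Green box fastened to the bench, 160 mm in x, 320 mm in y (y -120 to +200 mm), top (deck) 60 mm above the bench. Origin at bench height under the handle's middle at half travel. The gate slides towards the box's +y. Two rails along y at x = -55 and +55 mm, 10 mm high; from y = 92 mm on a spring tube, top 18 mm above the deck. A 54 mm duct stands out 57 mm from the +x side.
- gate (a joint): Travel of the steel gate in m: 0 shut (at the start), 0.080 fully open, half travel 0.040. A spring shuts it: 3 N when just leaving shut, rising 1.2 N per 10 mm, about 8 N at half travel, 13 N fully open; it snaps shut when let go. Gate plate 90 mm in x by 110 mm in y, its top 6 mm above the deck; it pushes an 8 mm rod into the spring tube.
- gate_grip (a point): Middle of the gate's handle, 98 mm above the bench; moves with the gate, axes as the box's. The handle is a black upright plate, 40 mm along the box's x, 14 mm thick along y (the way of sliding), from 66 to 112 mm above the bench, free on both sides: pinch it from above across its 14 mm, or push it. A red line on the gate runs out from it on both sides. Shut, it stands 40 mm to -y of half_mark.
- half_mark (a point): Fixed point on the box: where point gate_grip lies when the gate is at half travel (98 mm above the bench, midway between the long red lines across the two rails).
- controller: Grey fan speed controller fixed to the bench, 140 mm in x by 130 mm in y, top 60 mm above the bench, with a white dial on top. Origin at bench height under the knob's axis. Its place and yaw differ each time.
- fan_knob (a joint): Angle of the knob in rad, growing clockwise seen from above (faster). At 0 the pointer looks along the controller's +x. It has stops at -3 and +3, turns with light friction (0.03 N m) and stays where it is left.
- knob_grip (a point): On the knob's vertical axis, 28 mm above the controller's top (88 mm above the bench). The black knob is a 60 mm disc, its top 8 mm above the controller, with an upright bar grip along the pointer line, 46 mm long, 12 mm thick, from 8 to 40 mm above the controller. The point's +x looks along the pointer.
- pointer (a point): Tip of the white pointer, on the disc's rim, 30 mm from the axis, 6 mm above the controller's top. The white line on the bar's top runs only from the axis towards this tip.
- mark_ring (a joint): Angle in rad of the red mark on the white dial, measured as for fan_knob: the knob is set right when fan_knob equals this value. The mark is painted on (nothing to grasp); it differs each time and does not move.
- speed_mark (a point): Point 30 mm from the knob's axis, at the pointer tip's height, in line with the red mark (the mark itself is a red bar just outside the knob's disc, 32 to 45 mm from the axis): where the pointer's tip must stand.
- oil_bottle: White oil bottle, 36 mm across, 75 mm high, upright beside the suction box's -y end; leave alone. Origin under its centre.
- hex_nut: Steel hexagon nut blank, 34 mm across, 16 mm high, beside the controller's +y side; leave alone. Origin under its centre.
- screwdriver: Screwdriver lying near the robot; leave alone.
- chip_brush: Chip brush lying near the robot; leave alone.
- drilled_block: Aluminium block with two holes, 50 x 50 x 25 mm, lying near the robot; leave alone. Origin under its centre.
Mind the look-alikes: they are no part of the job. Of the things like the controller, leave any that is pink; of the rest the larger one is meant.

How it is judged:
By the outcome, as a careful person would: the job done as asked, in the order asked, and still so for the second after the job is handed in, while the arm keeps its last pose, push and grip.
It also fails if it takes over 64 s, if anything falls off the work surface, if the arm or the gripper's body presses on something with over 40 N, if the wrist force passes 120 N, or if a joint passes its speed limit or range.

ROBOT

A 6-joint arm with a two-finger parallel gripper is mounted at the origin on the work surface. World frame = base frame: x ahead of the robot, y to its left, z up, the work surface at z = 0. Lengths are in m, angles in degrees, forces in N, time in s.
With the tool pointing down it reaches from about 0.275 to 0.725 m from the base axis. Payload 5.6 kg.
Tool frame: the origin (TCP) lies on the centre line of the jaws, within the pads' length; the fingertips stand 17 mm ahead of it and the grasp point (between the pads) lies 2 mm behind it; z points along the fingers, x is the direction in which the jaws open and shut, and the axes are right-handed (so a half turn about z gives the same grasp; the last joint's range is limited). The gripper opens to 85 mm and grips with 20 to 120 N. Pads are 22 mm wide; open, the fingers measure 114 mm over their backs; the gripper's body (76 mm by 85 mm) begins 54 mm behind the grasp point. The pads swing forward as they close: fully open they stand 13 mm farther back than shut.
Start: joints at [79.446, 14.616, 6.199, 0, -81.583, -16.306], TCP at [0.248, 0.491, 0.248] pointing down, gripper open.
Joint ranges: [-168.99, 168.99], [-69.2, 112.95], [-62.41, 85.93], [-164.36, 98.24], [-168.68, -3.75], [-174.98, 174.98]. Speed limits (degrees/s): [147.25, 147.25, 180, 180, 180, 180].

INTERFACE

Orientations are given as [roll, pitch, yaw] about the fixed x, y, z axes, in that order (R = Rz(yaw) Ry(pitch) Rx(roll)).
In Python, from plant import env gives the robot as it stands.
- The arm moves only by the shell command python3 -m pendant 'ROWS' [FORCE]. ROWS is JSON, a list that holds one entry, the list of rows, each a list of 7 numbers: the closure, from -1 (fully open) to 1 (shut), then the shift along the tool's x, y, z in m, then the turn, a rotation vector about the tool's x, y, z in degrees. In form: [[[gripper, dx, dy, dz, wx, wy, wz], ...]]. A call has 1 to 12 rows; each row shifts and turns the commanded pose from where the row before left it, along the tool's axes as they then stand; what a row does not reach is not made up. A row lasts 1/10 s, in which the tool goes at most 50 mm and 8.59 degrees, less where a joint would pass 70% of its speed; a pose out of reach is approached as far as the arm can. A call with a gripper value outside its range is refused whole. The fingers move at their own pace and stop on an object; FORCE is the grip in N (left out, the last holds). Time passes only in rows, so rows that do not move let the fingers close. It gives the time, the measured TCP pose, the force and the opening at its end, in the units of the state.
- env.get_state(): the state, without advancing time (a new reading comes with each control period).
- env.capture(name): name is "side" or "top" or "wrist"; returns a dict with "image" (480x640x3 uint8, blue, green, red), "mtx" (3x3 intrinsics, pixels), "xyz" and "attitude" of the camera in the world. Camera axes: x right, y down, z forward; pixel columns grow to the right and rows downward; lengths in m; the calibration is good to about 2 mm. A picture is of the moment at which its call begins. There is no depth.
- env.job_done(): hands the job in, once; it reports no verdict.
Trained networks look in a picture, given as the dict that the camera call returned (one of the last four; its "shot" number tells which), for a name from the list of things; names that differ only in an ending like _2 or _b are one class to them, and where a whole thing is asked for, a point or a joint stands for the part that bears it (a point fixed in the world has none). Each returns a list of dicts, best first, with "score" (0 to 1); they miss things now and then, are a little off and sometimes report something else, mostly with a low value. They report only what shows in the picture. A call takes as long as a camera call. They do not tell look-alikes from the thing itself.
- env.spot_in(target, picture): "position" ([column, row] as shares, 0 to 1, of the picture: columns of its width, rows of its height, amid what is visible of it).
- env.silhouettes(target, picture): "pixels" (480x640 bool, what is visible of it) and "position" ([column, row] as shares, 0 to 1, of the picture: columns of its width, rows of its height, amid what is visible of it).
- env.spot_point(target, picture): "position" ([column, row] as shares, 0 to 1, of the picture: columns of its width, rows of its height: a listed point, or the origin of a listed thing).
The state is a dict: "time": time; "joint_positions": joint angles; "qvel": joint speeds; "joint_torque": joint torques, N m; "ee_pos": TCP position; "tool_rot": TCP orientation; "contact_force": force on the tool from outside, world axes, zero at the start; "wrist_torque": the same for the moment, N m; "width": opening from 0.0 (shut) to 1.0 (fully open).
Only numpy, scipy, OpenCV 4.12 (cv2) and the standard library are available. Lean on these libraries where they do the work, as an engineer would, in place of code of your own. Each camera call takes 0.05 s, during which the arm holds its last target.

## Working session

There is one attempt and no reset: what is moved stays moved. The work goes in short steps, Python scripts to look and compute and a shell command to move; the robot and the scene stay as the last step left them, time stands still between calls to the robot, and variables do not carry over. Pictures are saved under pics/ and viewed, and the job is handed in when it is done.

```bash
ls; mkdir -p pics; python3 - <<'E'
from plant import env
import cv2
for n in ["top","side","wrist"]:
    c=env.capture(n); cv2.imwrite(f"pics/{n}0.png",c["image"]); print(n,c["mtx"],c["xyz"],c["attitude"],c["shot"])
print(env.get_state())
E
```

```text
pics
top [[467.93522099   0.         309.93980952]
 [  0.         467.93522099 241.49390072]
 [  0.           0.           1.        ]] [0.26157954 0.10057389 1.31385381] [-169.16394195    0.32229599  -89.21103865] 1
side [[477.40041886   0.         318.76091045]
 [  0.         477.40041886 232.90075234]
 [  0.           0.           1.        ]] [-0.1021127  -0.89666895  0.85911236] [-122.83913283    0.30254425  -29.99049923] 2
wrist [[428.20423619   0.         317.55591829]
 [  0.         428.20423619 241.08361933]
 [  0.           0.           1.        ]] [0.31709846 0.45487483 0.37189849] [ 1.62293752e+02 -9.65880916e-02 -1.16810608e+02] 3
{'time': 0.15, 'joint_positions': array([ 7.94456717e+01,  1.46461454e+01,  6.14816876e+00, -1.75092115e-02,
       -8.15842584e+01, -1.63079437e+01]), 'qvel': array([-0.10176971, -0.22263628,  0.19595657,  0.08097358,  0.07899978,
        0.05683783]), 'joint_torque': array([-2.26951502e-04, -3.86940265e+01,  2.38082689e+01,  5.36659017e+00,
       -4.48828388e-03, -8.50073633e-06]), 'ee_pos': array([0.24831644, 0.49036831, 0.24760598]), 'tool_rot': array([-1.79993529e+02, -8.37894492e-02, -1.16864852e+02]), 'contact_force': array([ 0.05341397,  0.44940811, -0.40926096]), 'wrist_torque': array([ 0.0459737 , -0.03045913, -0.01449449]), 'width': 1.0009572342052535}
```

View pics/top0.png

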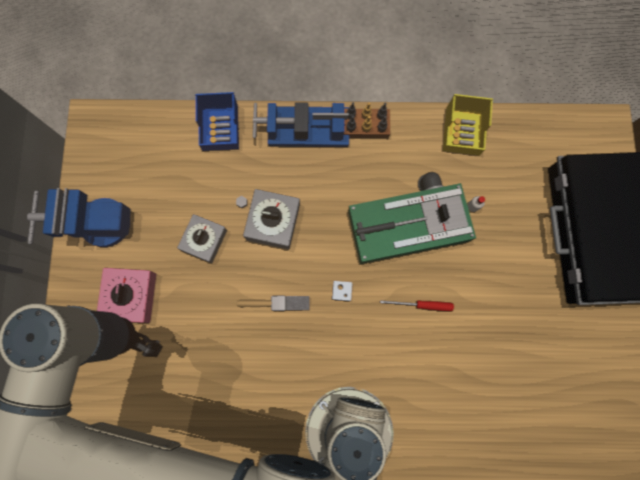

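View pics/side0.png

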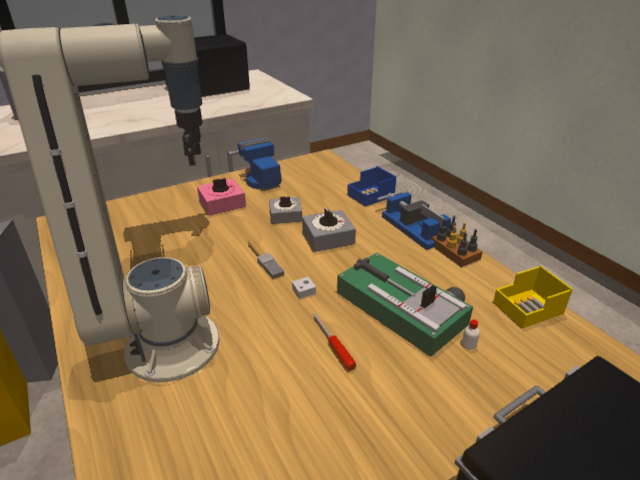

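View pics/wrist0.png

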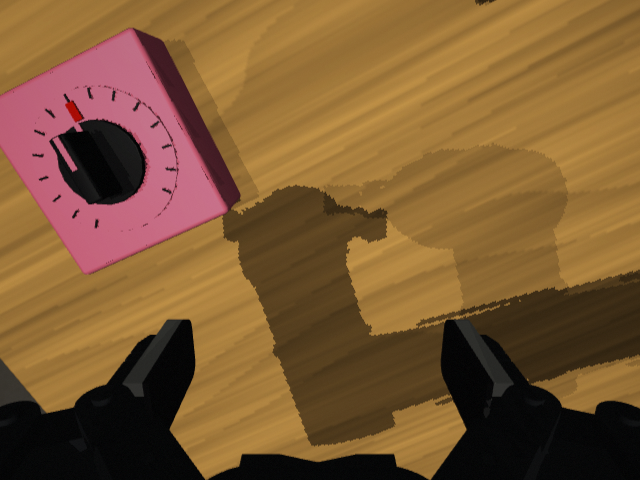

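The grey controller meant is the larger one at top-view pixel (271,218). The small grey one at (202,238) and the pink one at (127,295) are decoys. The green box is at (412,222), with its handle at (444,213). Next I'll measure.

```bash
cat > h.py <<'E'
from plant import env
import numpy as np, cv2
from scipy.spatial.transform import Rotation as R
def ray(c,uv):
    d=R.from_euler('xyz',c["attitude"],degrees=True).as_matrix()@np.linalg.inv(c["mtx"])@np.array([uv[0],uv[1],1.])
    return np.array(c["xyz"]),d
def atz(c,uv,z):
    o,d=ray(c,uv); return o+d*(z-o[2])/d[2]
def proj(c,p):
    q=R.from_euler('xyz',c["attitude"],degrees=True).as_matrix().T@(np.array(p)-c["xyz"]); q=c["mtx"]@q; return q[:2]/q[2]
def crop(c,x0,y0,x1,y1,name,s=None):
    im=c["image"][y0:y1,x0:x1]; s=s or min(800/(x1-x0),600/(y1-y0))
    cv2.imwrite("pics/"+name,cv2.resize(im,None,fx=s,fy=s,interpolation=cv2.INTER_CUBIC))
Z=dict(suction_box=0,gate_grip=.098,half_mark=.098,controller=0,knob_grip=.088,pointer=.066,speed_mark=.066,oil_bottle=0,hex_nut=0)
E
python3 - <<'E'
from h import *
for n in ["top","side"]:
    c=env.capture(n)
    for t,z in Z.items():
        for r in env.spot_point(t,c):
            uv=np.array(r["position"])*[640,480]
            print(n,t,round(r["score"],2),uv.round(1),atz(c,uv,z).round(4)[:2])
    if n=="top": crop(c,225,170,325,245,"tk.png"); crop(c,335,160,495,280,"tb.png")
E
```

```text
top suction_box 0.58 [423.6 222.3] [ 0.5734 -0.2149]
top gate_grip 0.79 [447.6 214.4] [ 0.5725 -0.256 ]
top half_mark 0.97 [431.8 216.1] [ 0.5673 -0.2137]
top half_mark 0.42 [342.3 292.1] [0.3618 0.025 ]
top controller 0.84 [274.  223.6] [0.5642 0.2157]
top controller 0.79 [131.7 295.6] [0.3523 0.6088]
top controller 0.75 [203.8 238.5] [0.5178 0.4158]
top knob_grip 0.87 [268.9 216.3] [0.5639 0.2222]
top knob_grip 0.78 [199.5 233.1] [0.5153 0.407 ]
top knob_grip 0.72 [116.5 291.2] [0.357  0.6157]
top knob_grip 0.53 [275.3 303.9] [0.3297 0.1985]
top knob_grip 0.29 [242.  202.8] [0.6006 0.2965]
top pointer 0.77 [261.7 213.3] [0.5775 0.2446]
top pointer 0.67 [124.5 283.3] [0.3802 0.6055]
top pointer 0.55 [202.5 227.9] [0.5344 0.4051]
top speed_mark 0.25 [340.7 292.7] [0.3628 0.0273]
top oil_bottle 0.64 [473.6 208.1] [ 0.6174 -0.3606]
top hex_nut 0.69 [239.6 201.5] [0.6288 0.3176]
side suction_box 0.6 [413.2 313.9] [ 0.5769 -0.2066]
side gate_grip 0.77 [426.8 294.2] [ 0.5736 -0.247 ]
side gate_grip 0.65 [324.9 215.7] [0.5497 0.2024]
side half_mark 0.64 [415.2 288.3] [ 0.5636 -0.215 ]
side controller 0.97 [286.7 213.1] [0.526  0.4282]
side controller 0.77 [327.9 240.3] [0.5627 0.2053]
side controller 0.72 [221.1 204.7] [0.3463 0.6044]
side knob_grip 0.71 [221.8 183.1] [0.3574 0.5983]
side knob_grip 0.7 [284.3 196.5] [0.5045 0.3957]
side knob_grip 0.54 [329.7 210.7] [0.5875 0.236 ]
side knob_grip 0.17 [322.3 216.4] [0.5491 0.2175]
side pointer 0.64 [229.  186.6] [0.3832 0.6015]
side pointer 0.49 [321.5 215.9] [0.5669 0.2533]
side pointer 0.43 [290.8 205.3] [0.5131 0.3659]
side oil_bottle 0.59 [470.3 344.8] [ 0.6261 -0.3621]
```

```bash
python3 -c "
import cv2
a=cv2.imread('pics/tk.png');b=cv2.imread('pics/tb.png');print(a.shape,b.shape)"
```

```text
(600, 800, 3) (600, 800, 3)
```

View pics/tk.png

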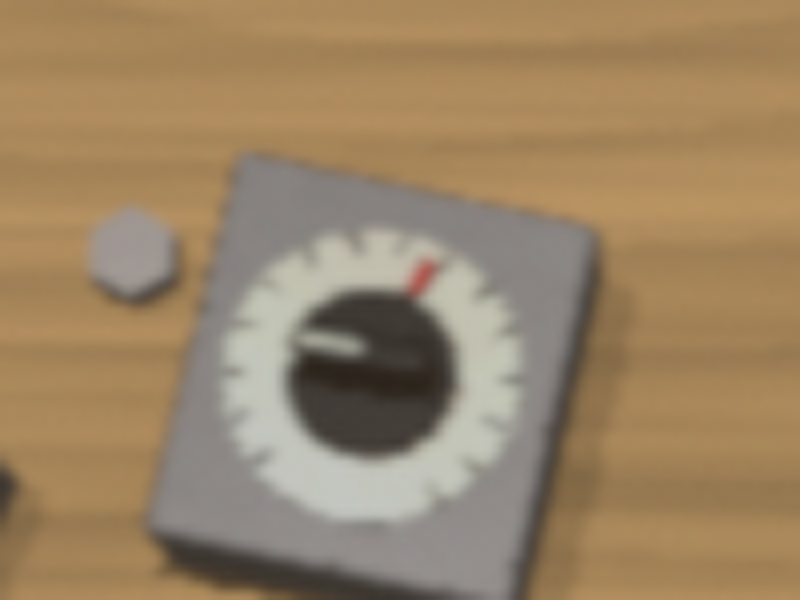

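View pics/tb.png

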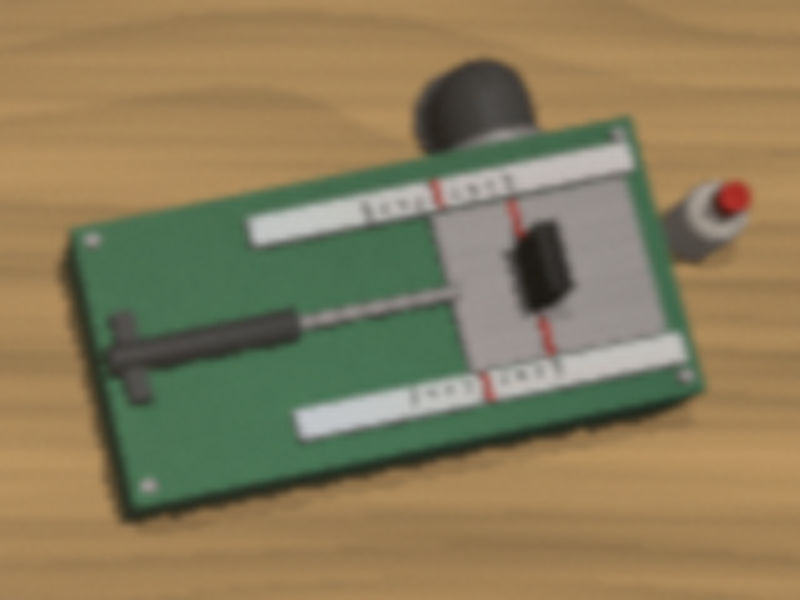

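```bash
python3 - <<'E'
from h import *
c=env.capture("top")
k=lambda u,v:(225+u/8-.5+.06,170+v/8-.44)
b=lambda u,v:(335+u/5-.4,160+v/5-.4)
P=atz(c,k(373,375),.067)
a,e=atz(c,k(300,340),.1),atz(c,k(365,348),.1)
m0,m1=atz(c,k(415,295),.061),atz(c,k(428,262),.061)
dial=atz(c,k(371,376),.061)
an=lambda v:np.degrees(np.arctan2(v[1],v[0])).round(1)
print("disc",P,"dial",dial,"axis by line",e,"ptr yaw",an(a-e),"mark yaw",an(m0-dial),an(m1-dial))
cs=[atz(c,k(*q),.06) for q in [(245,155),(598,235),(515,598),(152,530)]]
print("ctrl edges",an(cs[1]-cs[0]),an(cs[0]-cs[3]),[x[:2].round(3) for x in cs], np.linalg.norm(cs[1]-cs[0]),np.linalg.norm(cs[0]-cs[3]))
hm=[atz(c,b(*q),.07) for q in [(437,193),(488,386)]]
g=[atz(c,b(*q),.066) for q in [(515,218),(548,336)]]
print("half mark",np.mean(hm,0),an(hm[0]-hm[1]),"gate",np.mean(g,0),an(g[0]-g[1]))
bc=[atz(c,b(*q),.06) for q in [(75,235),(630,120),(703,392),(128,515)]]
print([x[:2].round(3) for x in bc],an(bc[0]-bc[1]),an(bc[3]-bc[2]),an(bc[0]-bc[3]))
print(atz(c,b(545,250),.112))
E
```

```text
disc [0.5687414  0.21811178 0.067     ] dial [0.56985675 0.21935614 0.061     ] axis by line [0.56985844 0.21794807 0.1       ] ptr yaw 83.5 mark yaw -26.4 -24.4
ctrl edges -102.5 -11.4 [array([0.649, 0.266]), array([0.621, 0.142]), array([0.493, 0.168]), array([0.515, 0.293])] 0.12664540907986332 0.1365305974162549
half mark [ 0.57071632 -0.20788695  0.07      ] 12.6 gate [ 0.57895474 -0.24693415  0.066     ] 13.1
[array([0.601, 0.003]), array([ 0.671, -0.307]), array([ 0.517, -0.34 ]), array([ 0.445, -0.026])] 102.8 102.9 10.3
[ 0.58189762 -0.24186059  0.112     ]
```

```bash
python3 -m pendant '[[[-1,0.0089,-0.0372,0,0,0,0],[-1,0.0089,-0.0372,0,0,0,0],[-1,0.0089,-0.0372,0,0,0,0],[-1,0.0089,-0.0372,0,0,0,0],[-1,0.0089,-0.0372,0,0,0,0],[-1,0.0089,-0.0372,0,0,0,0],[-1,0.0089,-0.0372,0,0,0,0],[-1,0.0089,-0.0372,0,0,0,0],[-1,0.0089,-0.0372,0,0,0,0],[-1,0.0089,-0.0372,0,0,0,0],[-1,0.0089,-0.0372,0,0,0,0]]]'; python3 -m pendant '[[[-1,0,0,0,0,0,6],[-1,0,0,0,0,0,6],[-1,0,0,0,0,0,6],[-1,0,0,0,0,0,6],[-1,0,0,0,0,0,6],[-1,0,0,0,0,0,6],[-1,0,0,0,0,0,6],[-1,0,0,0,0,0,6],[-1,0,0,0,0,0,7],[-1,0,0,0,0,0,7],[-1,0,0,0,0,0,7.6],[-1,0,0,0,0,0,0]]]'
python3 - <<'E'
from h import *
c=env.capture("wrist"); cv2.imwrite("pics/w1.png",c["image"]); s=env.get_state(); print(s["ee_pos"],s["tool_rot"],s["joint_positions"])
for t in ["knob_grip","pointer","speed_mark"]:
    for r in env.spot_point(t,c):
        uv=np.array(r["position"])*[640,480]; print(t,round(r["score"],2),uv.round(1),atz(c,uv,Z[t]).round(4)[:2])
E
```

```text
time: 2.3
ee_pos: [0.5704, 0.2173, 0.2483]
tool_rot: [-180.0, 0.0, -116.9]
contact_force: [0.3, 0.9, -0.0]
width: 1.002
time: 3.5
ee_pos: [0.5693, 0.2184, 0.2482]
tool_rot: [-180.0, -0.0, 173.5]
contact_force: [-0.0, -0.1, -0.1]
width: 1.002
[0.56928631 0.21845471 0.24823562] [-1.79996731e+02 -4.78423951e-03  1.73699522e+02] [ 3.56608361e+01  2.15253986e+01  1.59060259e+01 -7.71922641e-04
 -8.43863704e+01 -4.19612380e+01]
knob_grip 0.95 [404.3 425.5] [0.5179 0.3944]
knob_grip 0.64 [316.9 220.5] [0.5687 0.2161]
pointer 0.71 [315.2 253. ] [0.5736 0.2471]
pointer 0.6 [379.1 403.7] [0.5349 0.3889]
speed_mark 0.59 [382.2 403. ] [0.5322 0.3885]
speed_mark 0.57 [276.6 203.1] [0.5972 0.2055]
```

View pics/w1.png

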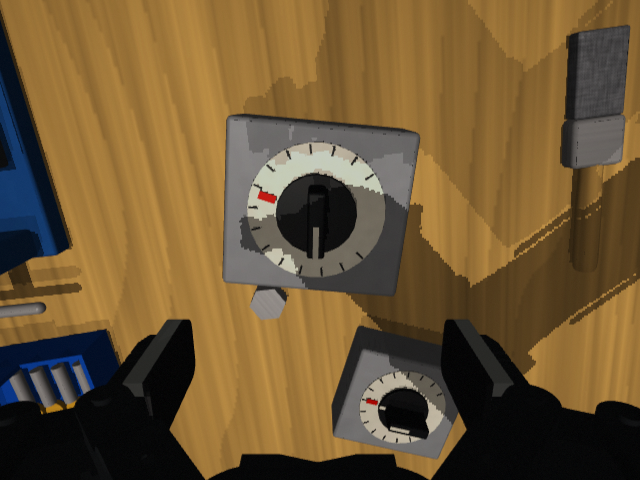

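```bash
cat > meas.py <<'E'
from h import *
def comp(mask,c0,minA=15):
    n,l,st,ce=cv2.connectedComponentsWithStats(mask.astype(np.uint8)); 
    best=None
    for i in range(1,n):
        if st[i,4]>=minA:
            d=np.hypot(*(ce[i]-c0))
            if best is None or d<best[0]: best=(d,i)
    i=best[1]; ys,xs=np.nonzero(l==i); return np.c_[xs,ys].astype(float)
an=lambda v:np.degrees(np.arctan2(v[1],v[0]))
def line(c,px,z):
    w=np.array([atz(c,p,z)[:2] for p in px]); m=w.mean(0); u,s,vt=np.linalg.svd(w-m); t=(w-m)@vt[0]
    return m,vt[0],t.min(),t.max()
E
python3 - <<'E'
from meas import *
c=env.capture("wrist"); im=c["image"].astype(int); crop(c,220,110,420,300,"w1c.png")
red=(im[...,2]>130)&(im[...,1]<70)&(im[...,0]<70)
px=comp(red,(267,197)); m,d,a,b=line(c,px,.061); print("mark",len(px),m,an(d),m+a*d,m+b*d)
g=im.min(-1); sat=im.max(-1)-g
wm=(g>95)&(sat<70); wm[:, :290]=0; wm[:,340:]=0; wm[:222]=0; wm[262:]=0
px=comp(wm,(316,242)); print(px.min(0),px.max(0)); m2,d2,a,b=line(c,px,.1); print("ptr",len(px),m2,an(d2),m2+a*d2,m2+b*d2)
dk=(im.max(-1)<60); dk[:170]=0;dk[262:]=0;dk[:,:270]=0;dk[:,365:]=0
ax=atz(c,(316.5,213.5),.068)[:2]; print("disc",ax, "mark yaw from disc",an(m-ax))
for p in [(276,213),(357,213),(316,173),(316,254)]: print(atz(c,p,.066)[:2].round(4))
for p in [(247.5,208),(384.5,208),(318,142),(316,277)]: print(atz(c,p,.06)[:2].round(4))
E
```

```text
mark 130 [0.60444026 0.20100308] 154.180823596628 [0.61017977 0.19822612] [0.59870088 0.20377997]
[290. 256.] [294. 261.]
ptr 22 [0.58830771 0.23801354] 120.52296099973584 [0.58957193 0.23586928] [0.58730338 0.23971699]
disc [0.56903502 0.21613654] mark yaw from disc -23.143587782675432
[0.5987 0.213 ]
[0.5394 0.2195]
[0.5662 0.187 ]
[0.5729 0.248 ]
[0.6201 0.2083]
[0.5182 0.2195]
[0.5624 0.1661]
[0.5753 0.2692]
```

View pics/w1c.png

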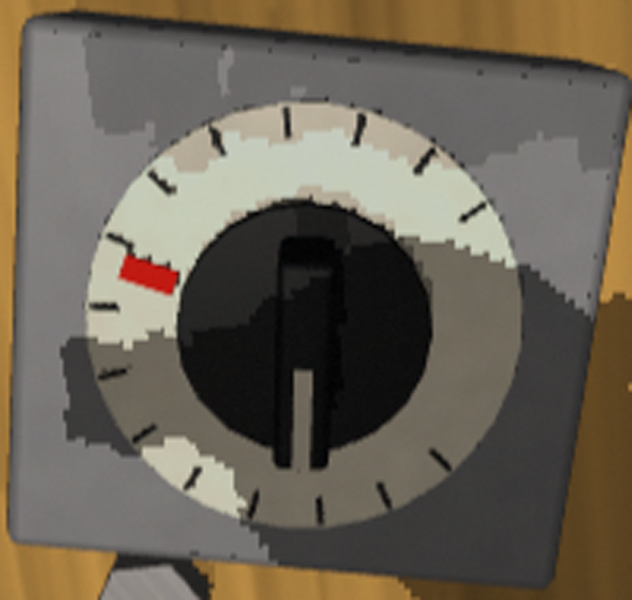

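```bash
python3 - <<'E'
from meas import *
c=env.capture("wrist"); q=lambda u,v:(220+u/3.16-.35,110+v/3.16-.35)
A=atz(c,q(303,370),.1)[:2];B=atz(c,q(301,470),.1)[:2]; print(A,B,an(B-A),np.linalg.norm(B-A))
# bar edges
for e in [((277,250),(275,465)),((334,262),(327,466))]:
    print(an(atz(c,q(*e[1]),.1)-atz(c,q(*e[0]),.1)))
for z,pts in [(.068,[(178,320),(432,320),(305,199)]),(.0605,[(86,310),(523,310),(303,100),(303,530)])]:
    for p in pts: print(z,atz(c,q(*p),z)[:2].round(4))
E
```

```text
[0.569723   0.21709222] [0.5726196  0.23916109] 82.52250679765633 0.02225815197302805
82.76369423601251
82.08428589862336
0.068 [0.5982 0.211 ]
0.068 [0.5399 0.2174]
0.068 [0.566  0.1864]
0.0605 [0.6204 0.2079]
0.0605 [0.5178 0.2192]
0.0605 [0.5641 0.1653]
0.0605 [0.5757 0.2693]
```

```bash
python3 -m pendant '[[[-1,0,-0.001,0.019,0,0,1],[-1,0,0,0.02,0,0,0],[-1,0,0,0.02,0,0,0],[-1,0,0,0.02,0,0,0],[-1,0,0,0.02,0,0,0],[-1,0,0,0.02,0,0,0],[-1,0,0,0.02,0,0,0],[-1,0,0,0.015,0,0,0],[-1,0,0,0.005,0,0,0],[-1,0,0,0,0,0,0]]]'; python3 -m pendant '[[[1,0,0,0,0,0,0],[1,0,0,0,0,0,0],[1,0,0,0,0,0,0],[1,0,0,0,0,0,0],[1,0,0,0,0,0,0],[1,0,0,0,0,0,0],[1,0,0,0,0,0,0],[1,0,0,0,0,0,0],[1,0,0,0,0,0,0],[1,0,0,0,0,0,0]]]' 30
python3 - <<'E'
from meas import *
c=env.capture("wrist"); cv2.imwrite("pics/w2.png",c["image"]); s=env.get_state(); print(s)
E
```

```text
time: 4.8
ee_pos: [0.5689, 0.2173, 0.0888]
tool_rot: [-179.9, -0.1, 172.6]
contact_force: [-0.2, -0.4, 0.6]
width: 1.004
time: 5.8
ee_pos: [0.5702, 0.2175, 0.0898]
tool_rot: [180.0, 0.1, 172.5]
contact_force: [5.4, -1.4, -0.9]
width: 0.134
{'time': 5.85, 'joint_positions': array([ 35.56518246,  26.39104158,  -0.28125863,   0.067276  ,
       -63.22017431, -43.04766174]), 'qvel': array([ 0.04115529,  0.02805691, -0.00985209, -0.05683153, -0.0198785 ,
        0.00225179]), 'joint_torque': array([ 1.83386296e+00, -4.77620316e+01,  1.98513097e+01,  3.49400170e+00,
       -1.15763448e+00,  1.66489289e-02]), 'ee_pos': array([0.57021871, 0.21746021, 0.08978218]), 'tool_rot': array([1.79970546e+02, 1.19602832e-01, 1.72547746e+02]), 'contact_force': array([ 5.17498943, -1.55928704, -0.24628459]), 'wrist_torque': array([-0.43763619, -1.67938716,  0.02132841]), 'width': 0.1323649688398236}
```

View pics/w2.png

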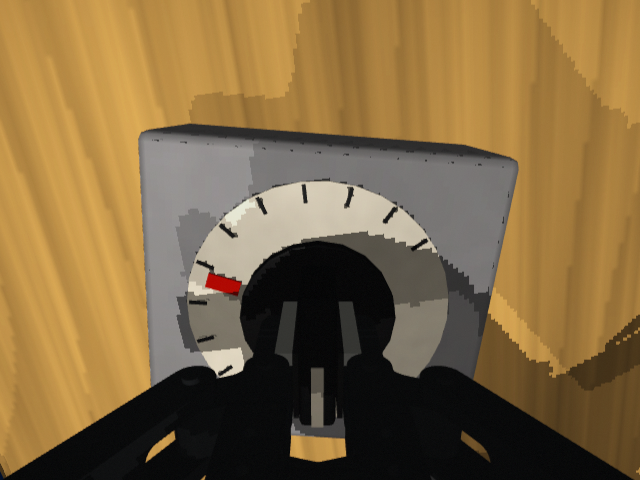

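Bar is gripped (11 mm opening) and the pads straddle it. I'll relieve the offset and turn about 100°, then check.

```bash
python3 -m pendant '[[[1,-0.001,0,0,0,0,4],[1,0,0,0,0,0,7],[1,0,0,0,0,0,8],[1,0,0,0,0,0,8],[1,0,0,0,0,0,8],[1,0,0,0,0,0,8],[1,0,0,0,0,0,8],[1,0,0,0,0,0,8],[1,0,0,0,0,0,8],[1,0,0,0,0,0,8],[1,0,0,0,0,0,8],[1,0,0,0,0,0,8]]]'; python3 -m pendant '[[[1,0,0,0,0,0,5],[1,0,0,0,0,0,3],[1,0,0,0,0,0,0],[1,0,0,0,0,0,0],[1,0,0,0,0,0,0]]]'
python3 - <<'E'
from meas import *
c=env.capture("wrist"); cv2.imwrite("pics/w3.png",c["image"]); s=env.get_state(); print(s["tool_rot"],s["ee_pos"],s["joint_positions"])
E
```

```text
time: 7.05
ee_pos: [0.5701, 0.218, 0.0898]
tool_rot: [180.0, -0.1, 81.2]
contact_force: [0.7, 1.8, 2.4]
width: 0.134
time: 7.55
ee_pos: [0.5702, 0.218, 0.0898]
tool_rot: [180.0, -0.1, 73.6]
contact_force: [-1.2, 3.4, 3.6]
width: 0.131
[ 1.79991581e+02 -7.73701669e-02  7.35998639e+01] [0.5701875  0.21802317 0.0897413 ] [ 3.55522932e+01  2.64507018e+01 -1.45866746e-01 -4.59398156e-02
 -6.33373214e+01 -1.41931844e+02]
```

View pics/w3.png

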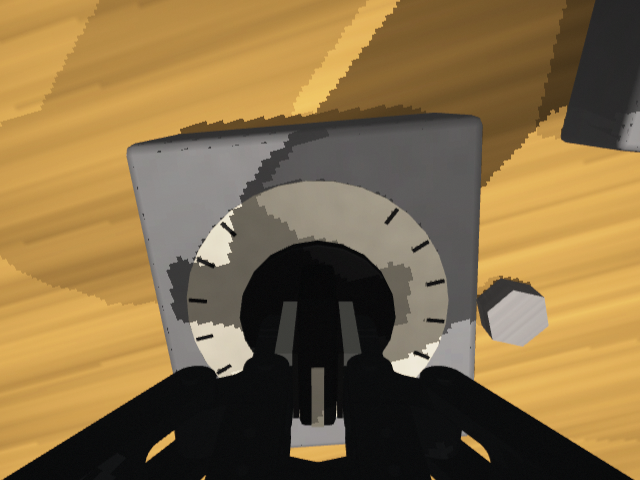

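```bash
python3 -m pendant '[[[1,0,0,0,0,0,5],[1,0,0,0,0,0,3.7],[1,0,0,0,0,0,0],[1,0,0,0,0,0,0],[1,0,0,0,0,0,0],[-1,0,0,0,0,0,0],[-1,0,0,0,0,0,0],[-1,0,0,0,0,0,0],[-1,0,0,0,0,0,0],[-1,0,0,0,0,0,0],[-1,0,0,0,0,0,0]]]'; python3 -m pendant '[[[-1,0,0,-0.005,0,0,0],[-1,0,0,-0.01,0,0,0],[-1,0,0,-0.02,0,0,0],[-1,0,0,-0.03,0,0,0],[-1,0,0,-0.03,0,0,0],[-1,0,0,-0.03,0,0,0],[-1,0,0,-0.03,0,0,0],[-1,0,0,0,0,0,0]]]'
python3 - <<'E'
from meas import *
c=env.capture("wrist"); cv2.imwrite("pics/w4.png",c["image"]); crop(c,220,110,420,300,"w4c.png"); s=env.get_state(); print(s["tool_rot"],s["ee_pos"],s["joint_positions"])
E
```

```text
time: 8.7
ee_pos: [0.5701, 0.2172, 0.0892]
tool_rot: [-180.0, 0.0, 64.8]
contact_force: [0.2, 0.0, -1.0]
width: 0.995
time: 9.5
ee_pos: [0.5722, 0.2178, 0.2508]
tool_rot: [179.6, -0.5, 64.9]
contact_force: [0.3, 0.6, 0.5]
width: 1.001
[179.78604762  -0.29900885  64.84710424] [0.57120242 0.21777744 0.24790935] [ 3.55231084e+01  2.14494335e+01  1.57300106e+01  4.03270121e-02
 -8.39151015e+01 -1.50680709e+02]
```

View pics/w4.png

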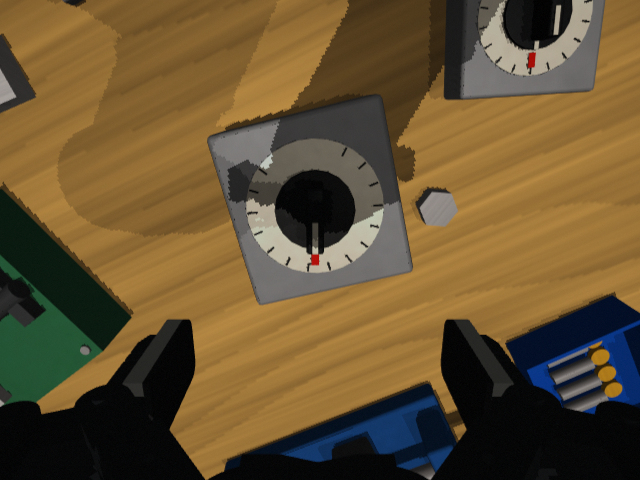

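View pics/w4c.png

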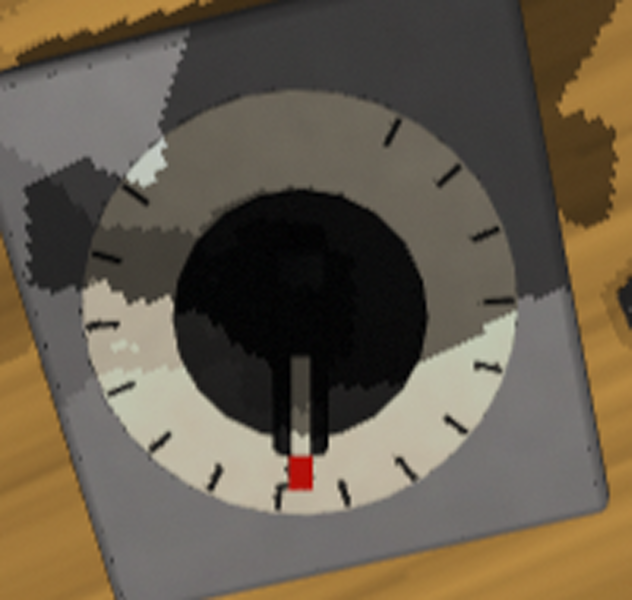

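```bash
python3 - <<'E'
from meas import *
c=env.capture("wrist"); q=lambda u,v:(220+u/3.16-.35,110+v/3.16-.35)
A=atz(c,q(300.5,357),.1)[:2];B=atz(c,q(300,450),.1)[:2]; M=atz(c,q(300.5,474),.061)[:2]
D=[atz(c,q(*p),.068)[:2] for p in [(173,315),(427,315),(300,189),(300,441)]]
E=[atz(c,q(*p),.061)[:2] for p in [(83,305),(518,305),(300,90),(305,515)]]
print("line",an(B-A),A,"mark from A",an(M-A),"from disc",an(M-np.mean(D,0)),np.mean(D,0),"from dial",an(M-np.mean(E,0)),np.mean(E,0))
for t in ["pointer","speed_mark","knob_grip"]:
    for r in env.spot_point(t,c):
        uv=np.array(r["position"])*[640,480]; print(t,round(r["score"],2),uv.round(1),atz(c,uv,Z[t]).round(4)[:2])
c=env.capture("side");crop(c,280,190,380,265,"s4.png")
E
```

```text
line -25.513832663392687 [0.56718789 0.21776233] mark from A -25.270608331488596 from disc -25.076127817555253 [0.56642    0.21797011] from dial -25.593547684438484 [0.56640499 0.21839004]
pointer 0.84 [535.2  51.9] [0.532  0.3949]
pointer 0.77 [316.5 251.1] [0.5964 0.2054]
speed_mark 0.43 [541.   47.3] [0.5309 0.3991]
knob_grip 0.59 [317.1 218.3] [0.5681 0.2191]
```

View pics/s4.png

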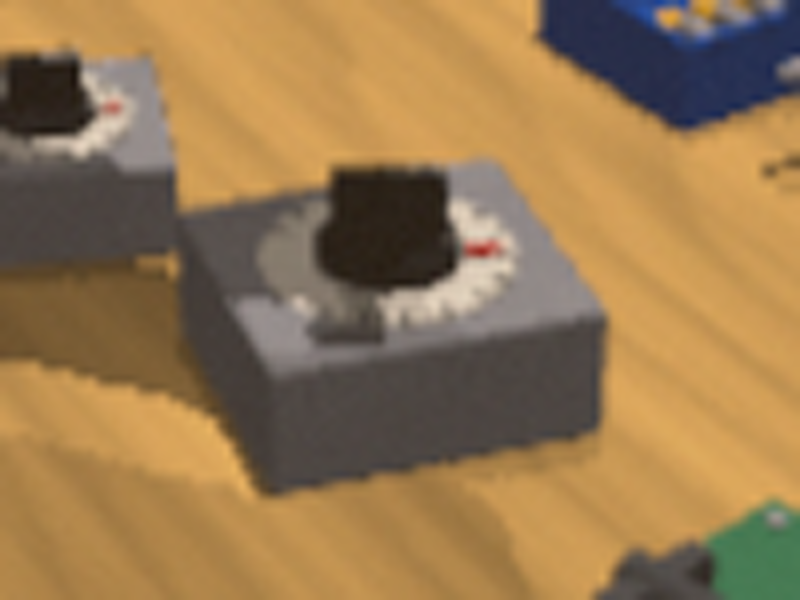

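Knob pointer and mark agree within 0.5° (line −25.5°, mark −25.1° to −25.6°). Now the gate.

```bash
python3 -m pendant '[[[-1,-0.034,0.0167,0,0,0,0],[-1,-0.034,0.0167,0,0,0,0],[-1,-0.034,0.0167,0,0,0,0],[-1,-0.034,0.0167,0,0,0,0],[-1,-0.034,0.0167,0,0,0,0],[-1,-0.034,0.0167,0,0,0,0],[-1,-0.034,0.0167,0,0,0,0],[-1,-0.034,0.0167,0,0,0,0],[-1,-0.034,0.0167,0,0,0,0],[-1,-0.034,0.0167,0,0,0,0],[-1,-0.034,0.0167,0,0,0,0],[-1,-0.034,0.0167,0,0,0,0]]]';python3 -m pendant '[[[-1,0,0,0,0,0,-6],[-1,0,0,0,0,0,-7],[-1,0,0,0,0,0,-7],[-1,0,0,0,0,0,-7],[-1,0,0,0,0,0,-6],[-1,0,0,0,0,0,-4.8],[-1,0,0,0,0,0,0],[-1,0,0,0,0,0,0]]]'
python3 - <<'E'
from meas import *
c=env.capture("wrist"); cv2.imwrite("pics/w5.png",c["image"]); s=env.get_state(); print(s["tool_rot"],s["ee_pos"],s["joint_positions"])
for t in ["gate_grip","half_mark"]:
    for r in env.spot_point(t,c):
        uv=np.array(r["position"])*[640,480]; print(t,round(r["score"],2),uv.round(1),atz(c,uv,Z[t]).round(4)[:2])
E
```

```text
time: 11.0
ee_pos: [0.5776, -0.2387, 0.2435]
tool_rot: [-179.9, 0.0, 64.8]
contact_force: [0.7, 0.7, -1.0]
width: 1.002
time: 11.8
ee_pos: [0.5779, -0.2371, 0.2437]
tool_rot: [-179.9, -0.0, 102.5]
contact_force: [-1.1, 0.4, -1.0]
width: 0.997
[-1.79953964e+02 -1.67935978e-02  1.02524705e+02] [ 0.57796842 -0.23713902  0.24383941] [-7.99915316e+00  2.33733888e+01  1.80431630e+01  4.14340977e-04
 -8.47187763e+01 -6.94761737e+01]
gate_grip 0.82 [300.3 228.9] [ 0.5794 -0.2485]
gate_grip 0.5 [364.7 227.9] [ 0.5696 -0.2075]
half_mark 0.64 [363.7 230.4] [ 0.5714 -0.2077]
```

View pics/w5.png

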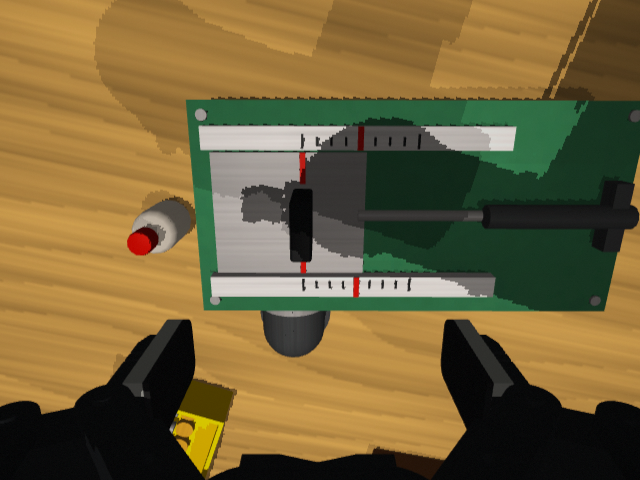

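```bash
python3 - <<'E'
from meas import *
c=env.capture("wrist"); im=c["image"].astype(int)
red=(im[...,2]>70)&(im[...,1]<0.35*im[...,2])&(im[...,0]<0.35*im[...,2])
r=[]
for p,z in [((361,138),.07),((356,286),.07),((303,168),.066),((303,267),.066)]:
    px=comp(red,p); m,d,a,b=line(c,px,z); r.append(m); print(len(px),px.mean(0).round(1),m.round(4),an(d).round(1))
print("half",(r[0]+r[1])/2,an(r[1]-r[0]),"gate line yaw",an(r[3]-r[2]))
y=np.radians(an(r[1]-r[0])); ey=np.array([-np.sin(y),np.cos(y)]); print("travel left",((r[0]+r[1])/2-(r[2]+r[3])/2)@ey)
crop(c,190,90,420,320,"w5c.png")
E
```

```text
84 [360.8 136.1] [ 0.5148 -0.2214] 15.5
97 [355.9 286.2] [ 0.6228 -0.1975] 13.3
146 [302.2 165.2] [ 0.5433 -0.2561] 11.3
60 [303.  266.5] [ 0.6175 -0.2398] 11.9
half [ 0.56883334 -0.20945927] 12.470365198367743 gate line yaw 12.456302225212921
travel left 0.040076127753038045
```

```bash
python3 -m pendant '[[[-1,-0.0104,-0.0013,0.01,0,0,0],[-1,0,0,0.02,0,0,0],[-1,0,0,0.02,0,0,0],[-1,0,0,0.02,0,0,0],[-1,0,0,0.02,0,0,0],[-1,0,0,0.02,0,0,0],[-1,0,0,0.02,0,0,0],[-1,0,0,0.013,0,0,0],[-1,0,0,0.007,0,0,0],[-1,0,0,0,0,0,0]]]'; python3 -m pendant '[[[1,0,0,0,0,0,0],[1,0,0,0,0,0,0],[1,0,0,0,0,0,0],[1,0,0,0,0,0,0],[1,0,0,0,0,0,0],[1,0,0,0,0,0,0],[1,0,0,0,0,0,0],[1,0,0,0,0,0,0],[1,0,0,0,0,0,0],[1,0,0,0,0,0,0]]]' 60
python3 - <<'E'
from meas import *
c=env.capture("wrist"); cv2.imwrite("pics/w6.png",c["image"]); s=env.get_state(); print(s["tool_rot"],s["ee_pos"],s["contact_force"])
E
```

```text
time: 13.0
ee_pos: [0.5786, -0.2478, 0.0933]
tool_rot: [-179.9, -0.0, 102.6]
contact_force: [-0.8, 0.1, 0.3]
width: 1.004
time: 14.0
ee_pos: [0.5794, -0.248, 0.0948]
tool_rot: [180.0, 0.0, 102.6]
contact_force: [0.2, -3.3, 4.3]
width: 0.156
[1.79970211e+02 5.08725781e-02 1.02639402e+02] [ 0.57931702 -0.24801638  0.09476052] [-0.4035461  -2.87612963  3.68334801]
```

View pics/w6.png

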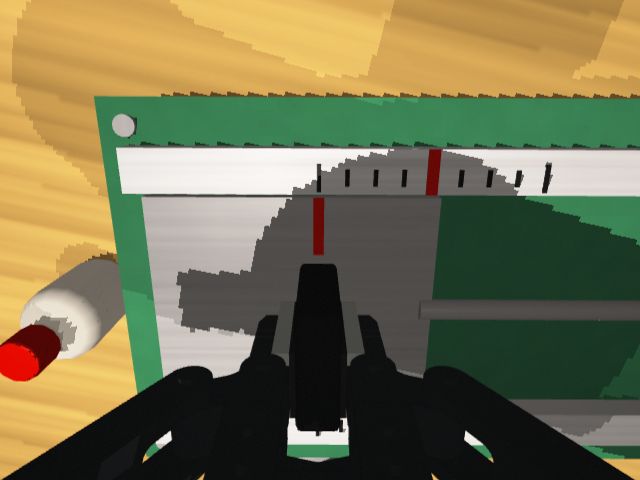

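```bash
python3 -m pendant '[[[1,0.002,0,0,0,0,0],[1,0.004,0,0,0,0,0],[1,0.005,0,0,0,0,0],[1,0.005,0,0,0,0,0],[1,0.005,0,0,0,0,0],[1,0.005,0,0,0,0,0],[1,0.005,0,0,0,0,0],[1,0.005,0,0,0,0,0],[1,0.004,0,0,0,0,0],[1,0,0,0,0,0,0],[1,0,0,0,0,0,0],[1,0,0,0,0,0,0]]]' 60
cat > g.py <<'E'
from meas import *
import sys
s=env.get_state(); p=s["ee_pos"]; print(p,s["tool_rot"],s["contact_force"],s["width"])
d=np.array([-.2159,.9764]); print("moved",(p[:2]-[.57932,-.24802])@d)
c=env.capture("wrist"); cv2.imwrite("pics/"+sys.argv[1],c["image"]); im=c["image"].astype(int)
red=((im[...,2]>70)&(im[...,1]<0.35*im[...,2])&(im[...,0]<0.35*im[...,2])).astype(np.uint8)
n,l,st,ce=cv2.connectedComponentsWithStats(red)
for i in range(1,n):
    if st[i,4]>40: 
        print(st[i],ce[i].round(1),[ (atz(c,ce[i],z)[:2]@d).round(4) for z in (.066,.070)])
E
python3 g.py w7.png
```

```text
time: 15.25
ee_pos: [0.5708, -0.209, 0.0947]
tool_rot: [179.9, 0.1, 102.7]
contact_force: [1.4, -7.6, 3.3]
width: 0.155
[ 0.57082786 -0.2090174   0.09473872] [1.79945883e+02 1.01364516e-01 1.02661448e+02] [ 1.37637276 -7.5742835   3.26530958] 0.15523156360434176
moved 0.03991559354145808
[314 149  11  46 506] [319.  171.5] [np.float64(-0.3273), np.float64(-0.3273)]
[313 198  11  57 626] [318. 226.] [np.float64(-0.3276), np.float64(-0.3276)]
[313 431   9  15 134] [317.  437.9] [np.float64(-0.3276), np.float64(-0.3276)]
```

View pics/w7.png

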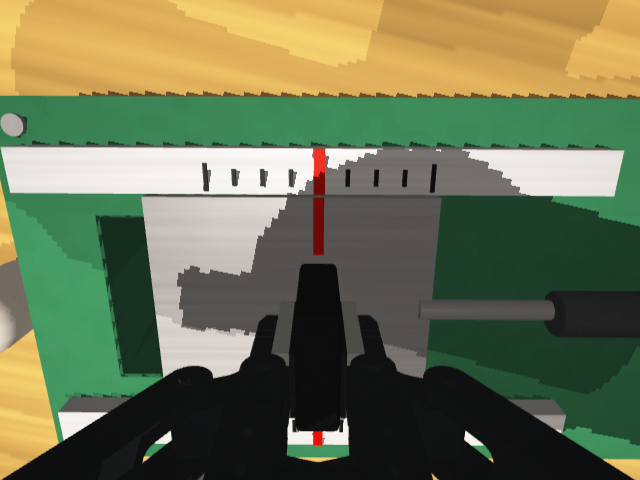

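The gate's red line meets both rail lines: columns 319, 318 and 317, within 0.3 mm. Last check: hold for a moment, and look at the knob and the loose items.

```bash
python3 -m pendant '[[[1,0,0,0,0,0,0],[1,0,0,0,0,0,0],[1,0,0,0,0,0,0],[1,0,0,0,0,0,0],[1,0,0,0,0,0,0]]]'; python3 g.py w8.png; python3 - <<'E'
from h import *
c=env.capture("top"); cv2.imwrite("pics/top9.png",c["image"]); crop(c,225,170,325,245,"tk9.png")
E
```

```text
time: 15.8
ee_pos: [0.5708, -0.2091, 0.0948]
tool_rot: [179.9, 0.1, 102.7]
contact_force: [1.7, -7.8, 3.4]
width: 0.157
[ 0.57083116 -0.20906384  0.09475703] [1.79944953e+02 1.01675324e-01 1.02658803e+02] [ 1.7029019  -7.79258017  3.38995478] 0.15726759017339298
moved 0.03986953962550607
[314 149  11  46 506] [319.  171.5] [np.float64(-0.3274), np.float64(-0.3274)]
[313 198  11  57 625] [318. 226.] [np.float64(-0.3276), np.float64(-0.3276)]
[313 431  10  15 125] [317.4 437.8] [np.float64(-0.3275), np.float64(-0.3275)]
```

View pics/top9.png

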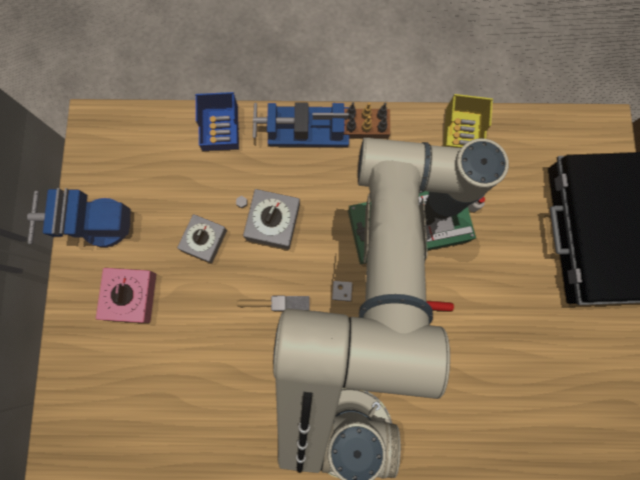

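View pics/tk9.png

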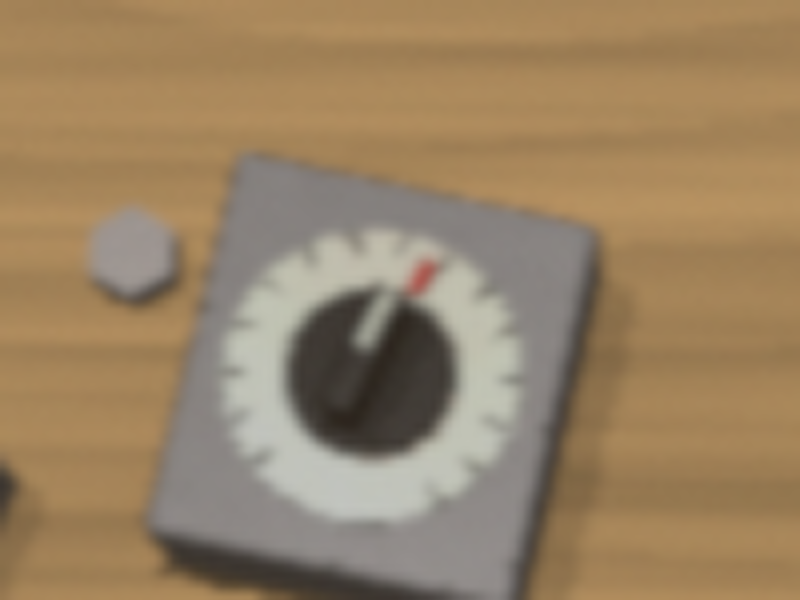

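The knob's line in the top view is parallel to the mark at about −24°; the sideways offset is parallax from the bar's height. The nut, bottle, block and brush have not moved.

```bash
python3 -c "
from plant import env
print(env.job_done())"
```

```text
the job is handed in; nothing more can be done
None
```

Both parts of the task are done in the order asked, and I handed the job in at about 16 s of the 64 s allowed.

- **Knob:** I turned the larger grey controller's knob about 108° clockwise and let go. Afterwards the wrist camera put the pointer line at −25.5° and the red mark between −25.1° and −25.6°. In the last top view the line still looked parallel to the mark, read by eye at about −24°. The pointer appears shifted sideways there, which I put down to parallax from the bar's height.
- **Gate:** I pinched the handle at 60 N and slid the gate 39.9 mm. The gate's red line met both rail lines within about 0.3 mm. It stayed there through a 0.5 s hold against the spring, with about 8 N at the wrist, and the arm was still holding it when I handed in.
- **Loose things:** In the last top view the nut, chip brush and drilled block had not moved. The arm partly hid the screwdriver and bottle; what showed of them was where it had been. Nothing I did came near them.

No check failed. The trained networks did report the decoy controllers as well, so I chose the right one by eye. Their point estimates were a few millimetres off, so the final alignments rest on my own pixel measurements.

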